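# Sweep a dropped hoop pendant out from under the display shelf

### The job

A blackened steel hoop pendant has slid under the low clear shelf on the jewellery counter. Take the flat wooden reacher by its upright grip, put its blade under the shelf and sweep the hoop out with it, without touching the hoop with the gripper or shifting the little cardboard box that is kept under the other end. Leave the hoop lying flat on the counter next to the shelf, wholly out from under it, and put the reacher down flat on the counter, its blade out from under the shelf too.

Things in the scene. Friction and masses are not known exactly. Their poses are not given: they have to be found in the camera images.
- reacher: Home-made flat reacher: a plywood blade 170 long x 30 wide x 8 thick with an upright wooden grip block (40 along the blade x 20 across x 55 high, top 63 above the underside) fixed on it; 70 g, loose, lying on the counter. Origin: underside of the blade, under the centre of the grip. +x runs along the blade to its tip (blade from x = -35 to +135), y across it (the 20 mm the fingers close on), z up.
- reacher_tip (a point): Middle of the end of the reacher's blade, 135 mm from its origin along +x and 4 above its underside; axes as the reacher's.
- hoop: The dropped pendant: a plain flat blackened steel hoop, 36 outside diameter, 20 hole, 10 thick, 35 g, lying flat on the counter under the left or the right half of the shelf. Origin: centre of its underside, z up. Other rings and a bigger brass bangle lie about in the open or on display and are not it.
- box: Small square lidded cardboard earring box, 46 x 46 x 20, 60 g, kept on the counter under the other half of the shelf; must stay where it is. Origin: centre of its underside.
- shelf: Low clear acrylic shelf with white edges, fixed to the counter. Board 90 deep (x) x 260 long (y), 5 thick, 40 clear under it, carried only by a clear back panel: open at the front and both ends. Origin: on the counter below the board's middle; board spans x -45 (front, robot side) to +45 (face of the back panel), y -130 to +130, z up. Ring pad on its top, to 71 above the counter.
Mind the look-alikes: they are no part of the job. Of the things that look like the reacher, the smallest one is meant.

How it is judged:
On the way:
1. the reacher's tip is under the shelf (x of reacher_tip in the frame of shelf between -0.035 and 0.05 m and y of reacher_tip in the frame of shelf between -0.13 and 0.13 m and height (world z) of reacher_tip below 0.04 m), for 0.1 s.
At the end, for the whole second after the job is handed in: Hoop flat (0.2 rad) and still on the counter, its centre at least 18 mm beyond the board's front edge or an end and within 320 mm of the shelf's origin; reacher flat (0.15 rad) and still on the counter, its tip beyond the front edge or an end; box within 15 mm of its start ((y of hoop in the frame of shelf above 0.148 m or y of hoop in the frame of shelf below -0.148 m or x of hoop in the frame of shelf below -0.063 m) and horizontal distance between hoop and shelf below 0.32 m and height (world z) of hoop between -0.006 and 0.006 m and angle between hoop's own z axis and vertical below 0.2 rad and linear speed of each of hoop, reacher below 0.02 m/s and (y of reacher_tip in the frame of shelf above 0.13 m or y of reacher_tip in the frame of shelf below -0.13 m or x of reacher_tip in the frame of shelf below -0.045 m) and height (world z) of reacher between -0.006 and 0.008 m and angle between reacher's own z axis and vertical below 0.15 rad); the robot touches nothing.
It fails at once if the robot touches the hoop itself (contact force between any of the fingers, the arm and hoop above 0.3 N).
It fails at once if the little box is shifted by more than 15 mm (distance of box from where it was at the start of the episode above 0.015 m).
It also fails if it takes over 37 s, if anything falls off the work surface, if the arm or the gripper's body presses on something with over 40 N, if the wrist force passes 120 N, or if a joint passes its speed limit or range.

### The arm

A 6-joint arm with a two-finger parallel gripper is mounted at the origin on the work surface. World frame = base frame: x ahead of the robot, y to its left, z up, the work surface at z = 0. Lengths are in m, angles in rad, forces in N, time in s.
With the tool pointing down it reaches from about 0.3 to 0.875 m from the base axis. Payload 6.4 kg.
Tool frame: the origin (TCP) lies midway between the tips of the shut fingers; the grasp point (between the pads) lies 19 mm behind it; z points along the fingers, y is the direction in which the jaws open and shut (so a half turn about z gives the same grasp; the last joint's range is limited). The gripper opens to 85 mm and grips with 20 to 120 N. Pads are 22 mm wide; open, the fingers measure 114 mm over their backs; the gripper's body (76 mm by 85 mm) begins 54 mm behind the grasp point. The pads swing forward as they close: fully open they stand 13 mm farther back than shut.
Start: joints at [-1.519, 0.181, 1.607, -0, 1.354, -0.206], TCP at [0.147, -0.556, 0.198] pointing down, gripper open.
Joint ranges: [-2.99, 2.99], [-0.89, 2.07], [0.3, 2.58], [-1.14, 4.28], [0, 2.63], [-3.12, 3.12]. Speed limits (rad/s): [2.57, 2.57, 3.01, 3.14, 3.14, 3.14].

### API

Orientations are given as a unit quaternion [w, x, y, z].
In Python, from bench import ctrl, optics, ticket gives the robot as it stands. The module is installed in compiled form; this text tells all that it offers.
- The arm moves only by the tool step_arm, never from a script. Its argument "targets" is text: rows parted by semicolons, each of 6 numbers parted by spaces: the shift along the tool's x, y, z in mm, then the turn, a rotation vector about the tool's x, y, z in rad. In form: dx dy dz rx ry rz; .... A call has 1 to 8 rows; each row is the pose to reach, as a shift and turn from the pose commanded when the call began, along the tool's axes at that moment; what a row does not reach only later rows make up. A row lasts 1/8 s, in which the tool goes at most 62.5 mm and 10.7 degrees, less where a joint would pass 70% of its speed; a pose out of reach is approached as far as the arm can. A call with a gripper value outside its range is refused whole. "grip" is the opening in per cent of the stroke, from 0 (shut) to 100 (fully open), set as the call begins (left out, the last holds). The fingers move at their own pace and stop on an object; the grip force is fixed at half the most. Time passes only in rows, so rows that repeat a pose let the fingers close. It gives the time, the measured TCP pose, the force and the opening at its end, in the units of the state.
- ctrl.get_obs(): the state, without advancing time (a new reading comes with each control period).
- optics.camera(name): name is "side" or "top" or "wrist"; returns a dict with "image" (400x640x3 uint8, red, green, blue), "mtx" (3x3 intrinsics, pixels), "xyz" and "orientation" of the camera in the world. Camera axes: x right, y up, looking along -z (the intrinsics and any distortion apply to the point x, -y, -z); pixel columns grow to the right and rows downward; lengths in m; the calibration is good to about 2 mm. A picture is of the moment at which its call begins. There is no depth.
- ticket.hand_in(): hands the job in, once; it reports no verdict.
The state is a dict: "time_s": time; "q": joint angles; "dq": joint speeds; "joint_efforts": joint torques, N m; "eef_pos": TCP position; "eef_rot": TCP orientation; "wrist_force": force on the tool from outside, world axes, zero at the start; "torque": the same for the moment, N m; "opening": opening from 0.0 (shut) to 1.0 (fully open).
Only numpy, scipy, OpenCV 4.12 (cv2) and the standard library are available. Lean on these libraries where they do the work, as an engineer would, in place of code of your own. Each camera call takes 0.05 s, during which the arm holds its last target.

## Working session

There is one attempt and no reset: what is moved stays moved. The work goes in short steps, Python scripts to look and compute and a tool call to move; the robot and the scene stay as the last step left them, time stands still between calls to the robot, and variables do not carry over. Pictures are saved under pics/ and viewed, and the job is handed in when it is done.

Besides the shell and the picture viewer there is one more tool, called after "Request:" by a JSON object that holds its "name" and its "arguments". step_arm: Moves the arm, as the interface text tells. Its arguments: {"type":"object","properties":{"targets":{"type":"string"},"grip":{"type":"number"}},"required":["targets"]}

```bash
mkdir -p pics; python3 - <<'E'
from bench import ctrl, optics
import cv2
o=ctrl.get_obs();print(o)
for n in ["top","side"]:
    c=optics.camera(n);cv2.imwrite(f"pics/{n}0.png",c["image"][:,:,::-1]);print(n,c["mtx"],c["xyz"],c["orientation"],[k for k in c])
E
```

```text
{'time_s': 0.0, 'q': array([-1.51933109e+00,  1.81539846e-01,  1.60802617e+00,  6.80914750e-06,
        1.35377960e+00, -2.06289716e-01]), 'dq': array([ 0.00038133, -0.00066875, -0.00264181, -0.00161667, -0.00012927,
        0.00031134]), 'joint_efforts': array([-9.82307756e-04, -4.44872081e+01, -3.51342273e+01, -4.14147462e-04,
        8.92579003e-03,  2.15061718e-06]), 'eef_pos': array([ 0.14656622, -0.55537359,  0.19697609]), 'eef_rot': array([-8.73597752e-04,  9.91706500e-01,  1.28520231e-01,  7.10966297e-05]), 'wrist_force': array([ 0.73947542,  0.08147493, -0.01910608]), 'torque': array([ 0.02936145, -0.03337553,  0.02003381]), 'opening': 0.9995461530636436}
top [[455.48141748   0.         316.7011201 ]
 [  0.         455.48141748 201.44254478]
 [  0.           0.           1.        ]] [0.29272761 0.03557344 1.49796447] [ 0.70661944  0.03988116 -0.02779604 -0.70592197] ['image', 'mtx', 'xyz', 'orientation']
side [[500.21979572   0.         316.28443957]
 [  0.         500.21979572 202.7628187 ]
 [  0.           0.           1.        ]] [ 0.12172881 -1.06024266  0.69310391] [ 0.85819618  0.49692252 -0.07226146 -0.10651571] ['image', 'mtx', 'xyz', 'orientation']
```

View pics/top0.png

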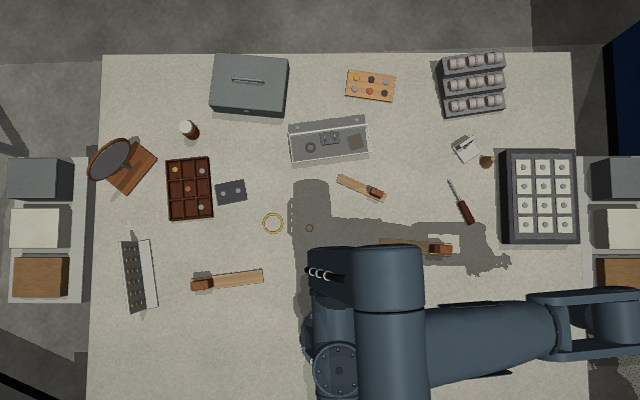

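View pics/side0.png

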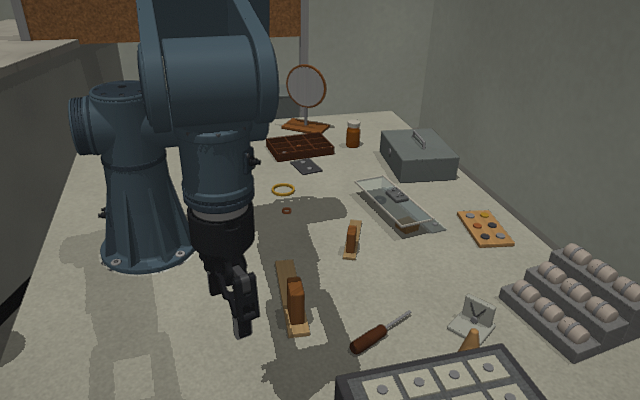

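The top view shows the shelf at about (328,140), with a dark ring under its left half at (310,148) and a brownish box under its right half at (355,142). There are three reacher-like things: (360,187), (227,280) and (415,247). I'll crop in and measure them.

```bash
cat > h.py <<'E'
import numpy as np, cv2
from scipy.spatial.transform import Rotation as R
from bench import ctrl, optics
def rot(q): return R.from_quat([q[1],q[2],q[3],q[0]])
def ray(c,u,v):
    K=c["mtx"]; d=np.array([(u-K[0,2])/K[0,0],-(v-K[1,2])/K[1,1],-1.]); return np.array(c["xyz"]),rot(c["orientation"]).apply(d)
def pt(c,u,v,z):
    p,d=ray(c,u,v); return p+d*(z-p[2])/d[2]
def proj(c,P):
    K=c["mtx"]; q=rot(c["orientation"]).inv().apply(np.array(P)-c["xyz"]); return np.array([K[0,0]*q[...,0]/-q[...,2]+K[0,2],K[1,1]*-q[...,1]/-q[...,2]+K[1,2]]).T
E
python3 - <<'E'
from h import *
c=optics.camera("top");im=c["image"][:,:,::-1].copy()
cr=im[105:210,270:410];cv2.imwrite("pics/c1.png",cv2.resize(cr,None,fx=5.5,fy=5.5,interpolation=cv2.INTER_CUBIC))
cr=im[220:300,180:280];a=cv2.resize(cr,None,fx=4,fy=4)
cr=im[220:300,370:470];b=cv2.resize(cr,None,fx=4,fy=4)
cv2.imwrite("pics/c2.png",np.hstack([a,b]))
s=optics.camera("side");im=s["image"][:,:,::-1].copy()
cr=im[165:245,340:450];cv2.imwrite("pics/c3.png",cv2.resize(cr,None,fx=7,fy=7,interpolation=cv2.INTER_CUBIC))
for n,u,v in [("hoop?",310,148),("box",355,142),("r1",360,187),("r2",227,280),("r3",415,247)]:print(n,pt(c,u,v,0))
E
```

```text
hoop? [0.61606622 0.08406527 0.        ]
box [ 0.63615542 -0.06629544  0.        ]
r1 [ 0.48463094 -0.08187596  0.        ]
r2 [0.17916645 0.35346005 0.        ]
r3 [ 0.28740311 -0.25953126  0.        ]
```

View pics/c1.png

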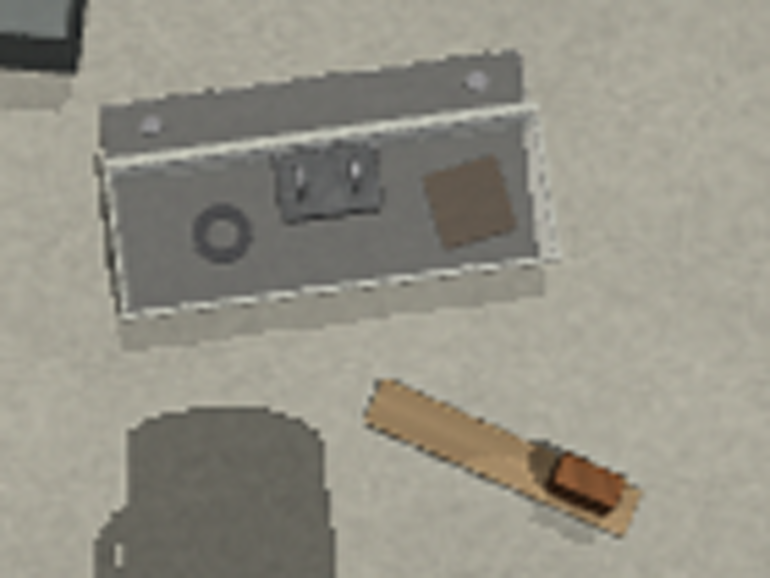

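View pics/c2.png

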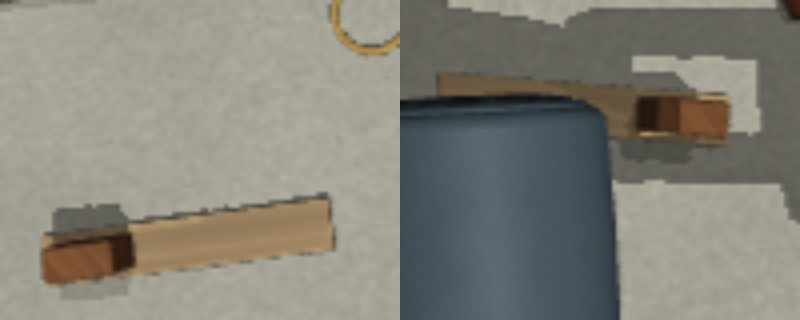

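View pics/c3.png

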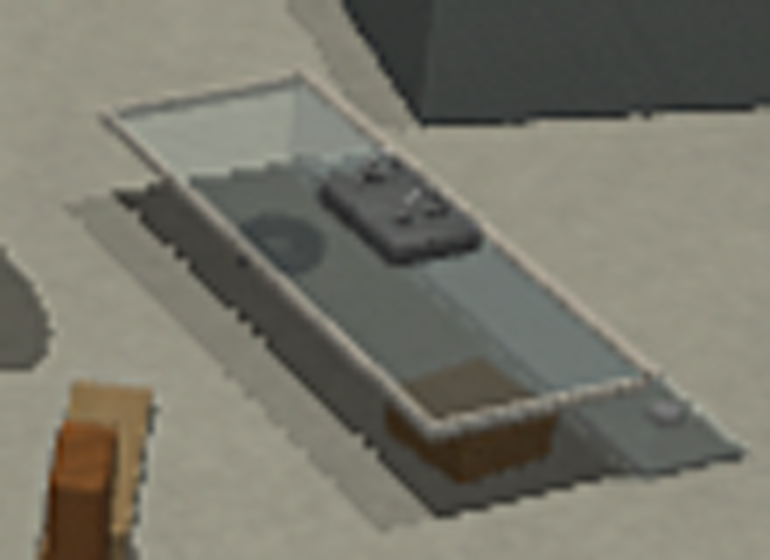

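Look-alikes for the reacher are (360,187), (227,280) and (415,247). The first looks smallest and I'll confirm by length. For the hoop they are the brass bangle (272,223), a small ring (309,228) and the dark ring under the shelf (310,148), which fits the description.

```bash
python3 - <<'E'
from h import *
c=optics.camera("top");im=c["image"]
hsv=cv2.cvtColor(im,cv2.COLOR_RGB2HSV)
m=((hsv[...,1]>75)&(hsv[...,0]<25)&(hsv[...,2]>60)).astype(np.uint8)
for nm,(u0,u1,v0,v1) in {"r1":(325,395,165,215),"r2":(180,280,260,300)}.items():
    mm=np.zeros_like(m);mm[v0:v1,u0:u1]=m[v0:v1,u0:u1]
    cs,_=cv2.findContours(mm,0,2);k=max(cs,key=cv2.contourArea)
    P=np.array([pt(c,*p[0],0.008)[:2]*1000 for p in k],np.float32)
    print(nm,cv2.minAreaRect(P),cv2.boxPoints(cv2.minAreaRect(P)))
f=lambda x,y,z:pt(c,270+x/5.5-.4,105+y/5.5-.4,z)[:2]*1000
print("reacher corners");r=[f(*p,.008) for p in [(382,380),(367,422),(640,492),(622,535)]]
print(np.round(r),"len",np.linalg.norm(r[0]-r[2]),np.linalg.norm(r[1]-r[3]))
t=(r[0]+r[1])/2;b=(r[2]+r[3])/2;d=t-b;L=np.linalg.norm(d);d/=L;print("yaw",np.arctan2(d[1],d[0]),"origin",b+35*d,t-135*d)
# grip top centre
print("grip top",np.mean([f(*p,.063) for p in [(567,455),(627,487),(612,513),(553,483)]],0))
s=[f(*p,.045) for p in [(122,316),(553,262),(108,160),(533,108)]]
print("shelf",np.round(s));print(np.linalg.norm(s[0]-s[1]),np.linalg.norm(s[0]-s[2]),np.linalg.norm(s[1]-s[3]))
o=np.mean(s,0);ex=(s[2]+s[3]-s[0]-s[1]);yaw=np.arctan2(*(s[0]+s[2]-s[1]-s[3])[::-1])-np.pi/2;print("o",o,"yaw",yaw)
Rm=np.array([[np.cos(yaw),-np.sin(yaw)],[np.sin(yaw),np.cos(yaw)]])
for n,p,z in [("hoop",(222,233),.01),("boxtop",(470,201),.02)]:
    w=f(*p,z);print(n,w,"shelf",Rm.T@(w-o))
E
```

```text
r1 ((483.36444091796875, -85.01544952392578), (168.34561157226562, 32.964412689208984), 65.78673553466797) [[ 433.8101    -155.02325  ]
 [ 463.87448   -168.54309  ]
 [ 532.9188     -15.007645 ]
 [ 502.8544      -1.4878082]]
r2 ((179.29043579101562, 353.97271728515625), (40.77178192138672, 237.34164428710938), 7.671104907989502) [[143.24605 468.86026]
 [174.92793 233.64268]
 [215.33482 239.08517]
 [183.65294 474.30273]]
reacher corners
[[ 528.  -12.]
 [ 502.   -3.]
 [ 460. -166.]
 [ 434. -155.]] len 167.9619530396169 166.30331845788712
yaw 1.1526244457860737 origin [ 461.55367026 -128.69972891] [ 460.38888451 -131.32086726]
grip top [ 458.40614238 -129.95701538]
shelf [[ 560.  141.]
 [ 592. -112.]
 [ 654.  150.]
 [ 685. -101.]]
255.32346231539967 93.96358788333312 93.09613344724085
o [622.66862228  19.72471861] yaw 0.12328120637230322
hoop [617.40527421  83.87360125] shelf [ 2.66493282 64.30925369]
boxtop [634.43644141 -65.13281233] shelf [  1.24364727 -85.66058292]
```

The reacher at (360,187) measures about 168 × 32 mm. The (227,280) one is 237 mm and (415,247) is clearly longer, so the first is the right one. It and the shelf agree with the given sizes. Next I'll plan the move above the grip.

```bash
cat >> h.py <<'E'
SO=np.array([622.7,19.7]);SY=0.123
def sh2w(x,y): 
    c,s=np.cos(SY),np.sin(SY); return SO+np.array([c*x-s*y,s*x+c*y])
def w2sh(p):
    c,s=np.cos(SY),np.sin(SY); d=np.array(p)-SO; return np.array([c*d[0]+s*d[1],-s*d[0]+c*d[1]])
def row(xyz_mm,yaw,o=None):
    o=o or ctrl.get_obs(); T=rot(o["eef_rot"])
    tgt=R.from_euler("z",yaw)*R.from_euler("x",np.pi)
    d=T.inv().apply(np.array(xyz_mm)-1000*np.array(o["eef_pos"])); r=(T.inv()*tgt).as_rotvec()
    print("row",np.round(d,1),np.round(r,3))
def st():
    o=ctrl.get_obs();T=rot(o["eef_rot"]).as_matrix();print(round(o["time_s"],2),"tcp",np.round(o["eef_pos"]*1000,1),"yaw",round(float(np.arctan2(T[1,0],T[0,0])),4),"z",np.round(T[:,2],3),"F",np.round(o["wrist_force"],1),"M",np.round(o["torque"],2),"open",round(o["opening"],3),"q",np.round(o["q"],2))
E
python3 -c "
from h import *
st();row([460,-130,160],1.15)"
```

```text
0.25 tcp [ 146.6 -555.7  197.5] yaw 0.2578 z [-0.     0.001 -1.   ] F [-1.   0.6 -0.1] M [0.07 0.03 0.03] open 1.001 q [-1.52  0.18  1.61 -0.    1.35 -0.21]
row [ 411.6 -331.7   37.8] [-0.001 -0.001 -0.892]
```

Request:
{"name": "step_arm", "arguments": {"targets": "50 -40 5 0 0 -0.1; 105 -83 10 0 0 -0.22; 155 -125 14 0 0 -0.34; 206 -166 19 0 0 -0.45; 257 -207 24 0 0 -0.56; 309 -249 28 0 0 -0.67; 360 -290 33 0 0 -0.78; 412 -332 38 0 0 -0.89", "grip": 100}}

```text
time_s: 1.25
eef_pos: [0.4434, -0.1528, 0.1624]
eef_rot: [0.001, 0.839, 0.544, 0.0]
wrist_force: [0.6, -1.2, -0.1]
opening: 0.998
```

Request:
{"name": "step_arm", "arguments": {"targets": "0 0 0 0 0 0; 0 0 0 0 0 0; 0 0 0 0 0 0"}}

```text
time_s: 1.62
eef_pos: [0.4418, -0.1557, 0.1622]
eef_rot: [0.0, 0.84, 0.542, -0.0]
wrist_force: [1.1, 0.5, -0.8]
opening: 1.006
```

```bash
python3 - <<'E'
from h import *
st();row([460,-130,160],1.15)
c=optics.camera("wrist");im=c["image"][:,:,::-1].copy()
print(c["xyz"],proj(c,[[.46,-.13,.063],[.46,-.13,0]]))
cv2.imwrite("pics/w1.png",im)
E
```

```text
1.62 tcp [ 441.8 -155.7  162.2] yaw 1.1453 z [-0. -0. -1.] F [ 1.1  0.5 -0.8] M [-0.04  0.05 -0.07] open 1.006 q [-0.59 -0.03  1.9  -0.    1.26 -0.17]
row [30.9  6.   2.2] [ 0.     0.    -0.005]
[ 0.47194578 -0.08981475  0.33807664] [[323.22009542 151.38913097]
 [322.0828586  142.76309343]]
```

View pics/w1.png

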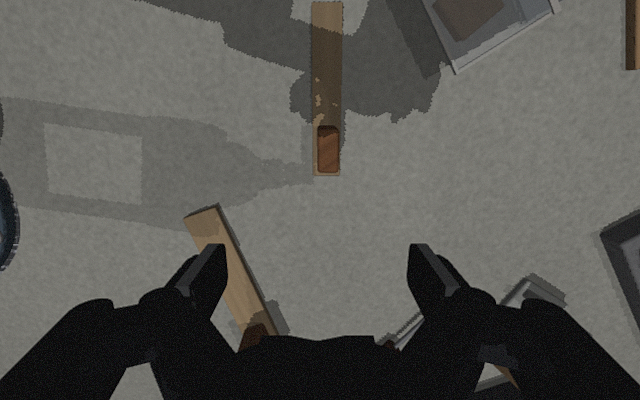

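In the wrist view the target reacher's grip top is at (328,149), against a predicted (323,151). Blade and grip are aligned with the image, so the yaw is right. I'll refine the position and go down.

```bash
python3 - <<'E'
from h import *
c=optics.camera("wrist")
g=pt(c,328,150,.063)*1000;print("grip",g)
t=pt(c,327,1,.008)*1000;b=pt(c,327,176,.008)*1000;print(t,b,np.linalg.norm(t-b),np.arctan2(*(t-b)[1::-1]))
g=(g[:2]+[460,-130])/2
print(g);row([*g,130],1.15);row([*g,26],1.15)
E
```

```text
grip [ 464.42984421 -130.76115955   63.        ]
[519.3430794   -8.74302983   8.        ] [ 450.27824475 -164.84195245    8.        ] 170.69512303902866 1.1542447668383355
[ 462.2149221  -130.38057978]
row [31.6  8.  32.3] [ 0.     0.    -0.005]
row [ 31.7   8.  136.3] [ 0.     0.    -0.005]
```

Request:
{"name": "step_arm", "arguments": {"targets": "20 5 20 0 0 -0.005; 32 8 32 0 0 -0.005; 32 8 32 0 0 -0.005; 32 8 65 0 0 -0.005; 32 8 95 0 0 -0.005; 32 8 120 0 0 -0.005; 32 8 137 0 0 -0.005; 32 8 137 0 0 -0.005"}}

```text
time_s: 2.72
eef_pos: [0.4618, -0.1287, 0.0245]
eef_rot: [-0.001, 0.839, 0.545, -0.001]
wrist_force: [0.2, -0.2, 0.3]
opening: 1.003
```

```bash
python3 - <<'E'
from h import *
st();row([462,-130.5,25],1.15)
c=optics.camera("side");im=c["image"][:,:,::-1]
cv2.imwrite("pics/s2.png",cv2.resize(im[150:300,250:450],None,fx=4,fy=4,interpolation=cv2.INTER_CUBIC))
E
```

```text
2.73 tcp [ 461.8 -128.7   24.5] yaw 1.1523 z [-0.002  0.001 -1.   ] F [ 0.2 -0.2  0.3] M [ 0.06 -0.   -0.05] open 1.003 q [-0.52  0.21  1.97 -0.    0.96 -0.1 ]
row [-1.6  1.  -0.5] [-0.002 -0.     0.002]
```

View pics/s2.png

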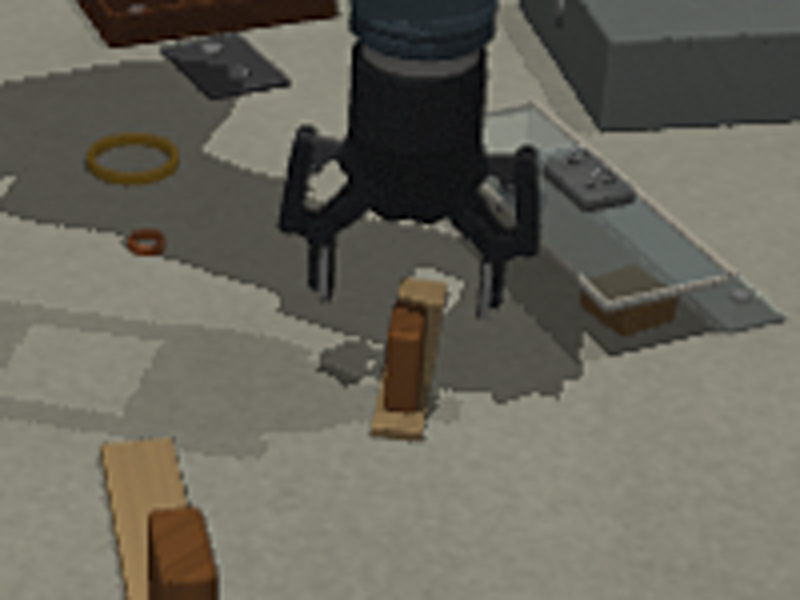

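The side picture doesn't fit the state: the fingers appear beyond or above the grip. I'll check by projecting.

```bash
python3 - <<'E'
from h import *
st()
c=optics.camera("side");im=c["image"][:,:,::-1].copy()
T=rot(ctrl.get_obs()["eef_rot"]).as_matrix();p=ctrl.get_obs()["eef_pos"]
P=[p-T[:,2]*.013+T[:,1]*.0425,p-T[:,2]*.013-T[:,1]*.0425,p,[.462,-.1305,.063],[.462,-.1305,0]]
print(proj(c,P))
cv2.imwrite("pics/s3.png",cv2.resize(im[150:300,250:450],None,fx=4,fy=4,interpolation=cv2.INTER_CUBIC))
w=optics.camera("wrist");cv2.imwrite("pics/w3.png",w["image"][:,:,::-1])
st()
E
```

```text
2.77 tcp [ 462.6 -129.    25.4] yaw 1.1524 z [-0.001  0.    -1.   ] F [ 0.9 -1.   0.4] M [-0.03 -0.03  0.04] open 1.0 q [-0.52  0.21  1.97 -0.    0.96 -0.1 ]
[[368.62358161 238.4486247 ]
 [332.81249689 234.74631293]
 [350.35344011 241.15587784]
 [350.85152633 228.37736696]
 [349.47535206 250.50522899]]
2.88 tcp [ 463.5 -129.3   26.3] yaw 1.1526 z [ 0.001 -0.001 -1.   ] F [-0.3 -0.1  0.1] M [0.   0.01 0.06] open 0.999 q [-0.52  0.21  1.97 -0.    0.96 -0.1 ]
```

View pics/s3.png

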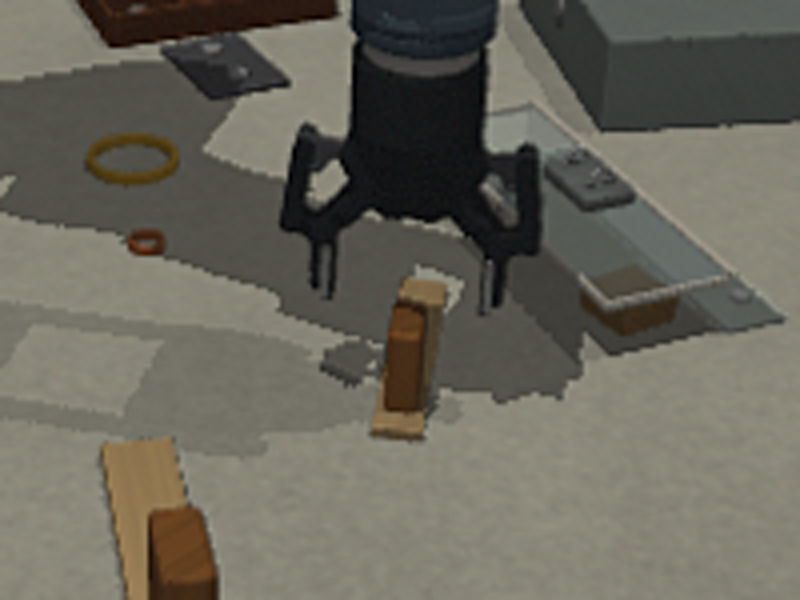

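View pics/w3.png

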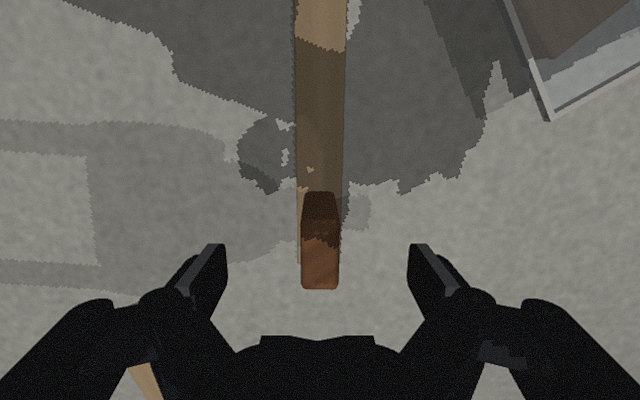

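```bash
python3 - <<'E'
from h import *
c=optics.camera("wrist");st();print(c["xyz"],c["mtx"][0,0])
print("grip top w",1000*np.linalg.norm(pt(c,302,270,.063)-pt(c,339,270,.063)),"centre",pt(c,320.5,264,.063), "len",1000*np.linalg.norm(pt(c,320,237,.063)-pt(c,320,290,.063)))
print("blade w",1000*np.linalg.norm(pt(c,296,100,.008)-pt(c,346,100,.008)))
T=rot(ctrl.get_obs()["eef_rot"]).as_matrix();p=ctrl.get_obs()["eef_pos"]
print(proj(c,[p-T[:,2]*.013+T[:,1]*.0425,p-T[:,2]*.013-T[:,1]*.0425,p]))
t=optics.camera("top");im=t["image"][:,:,::-1]
cv2.imwrite("pics/t3.png",cv2.resize(im[105:255,270:430],None,fx=4,fy=4,interpolation=cv2.INTER_CUBIC));print(proj(t,[p]))
E
```

```text
2.92 tcp [ 463.6 -129.3   26.4] yaw 1.1527 z [ 0.002 -0.001 -1.   ] F [ 0.3 -0.5 -0.2] M [-0.02 -0.03  0.01] open 1.001 q [-0.52  0.21  1.97 -0.    0.96 -0.1 ]
[ 0.4929093  -0.06307823  0.20210201] 305.48439912445247
grip top w 18.95531743329793 centre [ 0.46293108 -0.13560473  0.063     ] len 30.162557211850782
blade w 30.400840024259153
[[390.16978659 233.94048917]
 [243.06716505 233.9227885 ]
 [316.63729026 225.32390144]]
[[375.2982741  192.38249379]]
```

View pics/t3.png

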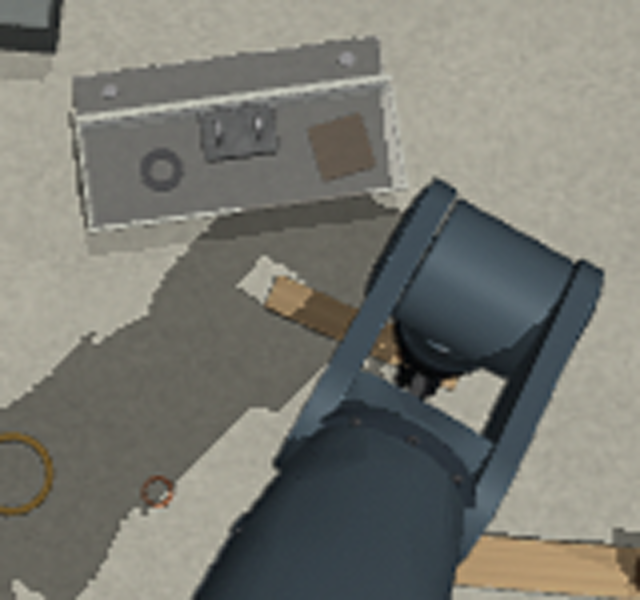

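The wrist camera height is consistent: the blade measures 30.4 mm wide and the grip 19 mm. But both views put the open fingertips at about z ≈ 60, when I expected about 39. I'll partly close without touching the grip and look again.

Request:
{"name": "step_arm", "arguments": {"targets": "0 0 0 0 0 0; 0 0 0 0 0 0; 0 0 0 0 0 0; 0 0 0 0 0 0", "grip": 42}}

```text
time_s: 3.48
eef_pos: [0.4628, -0.1285, 0.0251]
eef_rot: [-0.0, 0.838, 0.545, -0.0]
wrist_force: [-0.1, -0.4, 1.1]
opening: 0.421
```

```bash
python3 - <<'E'
from h import *
st()
c=optics.camera("side");im=c["image"][:,:,::-1].copy()
w=optics.camera("wrist")
o=ctrl.get_obs();T=rot(o["eef_rot"]).as_matrix();p=o["eef_pos"]
print(proj(c,[p]),proj(w,[p]))
a=cv2.resize(im[170:270,300:400],(600,600),interpolation=cv2.INTER_CUBIC);cv2.imwrite("pics/s4.png",a)
cv2.imwrite("pics/w4.png",w["image"][:,:,::-1])
E
```

```text
3.48 tcp [ 462.8 -128.5   25.1] yaw 1.1528 z [-0.  0. -1.] F [-0.1 -0.4  1.1] M [-0.01  0.01  0.01] open 0.421 q [-0.52  0.21  1.97  0.    0.96 -0.1 ]
[[350.05704004 241.32474396]] [[316.50841102 225.3886556 ]]
```

View pics/s4.png

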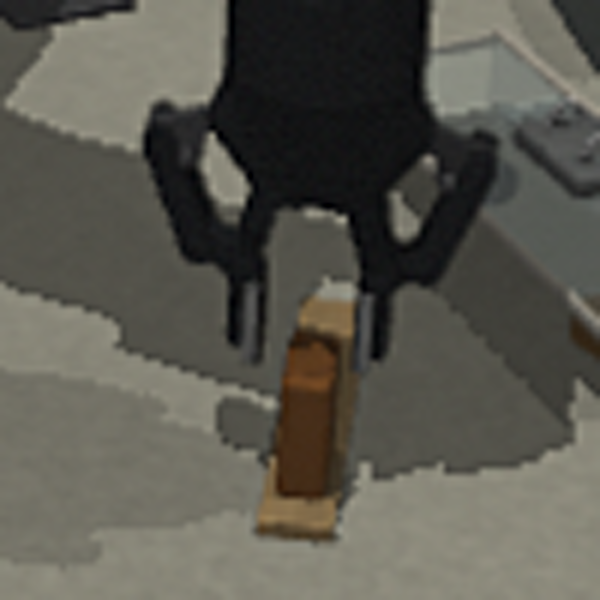

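View pics/w4.png

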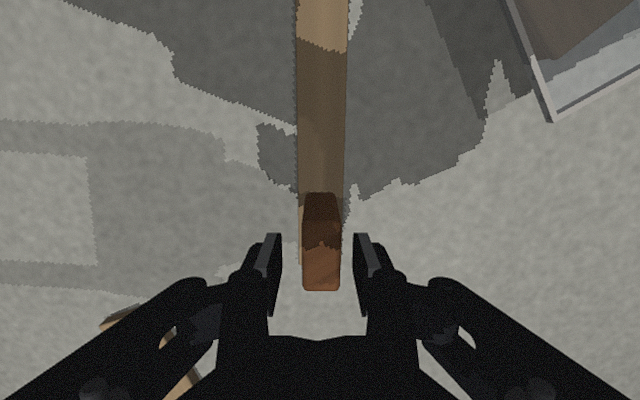

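```bash
python3 - <<'E'
from h import *
c=optics.camera("side");w=optics.camera("wrist");o=ctrl.get_obs();st()
def tri(a,b):
    (p,d),(q,e)=ray(c,*a),ray(w,*b)
    A=np.stack([d,-e],1);s=np.linalg.lstsq(A,q-p,rcond=None)[0];x=p+d*s[0];y=q+e*s[1];return (x+y)/2*1000,np.linalg.norm(x-y)*1000
# bottom tips of inner pads; mid
print(tri((352,230),(318,236)))
print(tri((343.5,229.5),(281,236)),tri((360.5,229.5),(355,236)))
print("gripper ctl: grip top",tri((300+312/6,170+362/6),(320.5,265)))
E
```

```text
3.67 tcp [ 462.7 -128.6   25.1] yaw 1.1527 z [-0.  0. -1.] F [-0.1 -0.9  0.2] M [-0.02  0.01 -0.02] open 0.42 q [-0.52  0.21  1.97  0.    0.96 -0.1 ]
(array([ 466.65126772, -123.85887079,   53.72430803]), np.float64(1.6995704110501884))
(array([ 448.42994443, -116.14973153,   52.99824049]), np.float64(1.0737714551321744)) (array([ 484.90953363, -130.55477698,   56.5212044 ]), np.float64(2.494634050703402))
gripper ctl: grip top (array([ 462.41739058, -136.03576982,   61.05637997]), np.float64(1.3037592860767313))
```

```bash
python3 - <<'E'
from h import *
c=optics.camera("side");w=optics.camera("wrist");o=ctrl.get_obs()
T=rot(o["eef_rot"]).as_matrix();p=o["eef_pos"]
for b in (.006,.015,.025,.03,.035):
  P=[p-T[:,2]*b+T[:,0]*x+T[:,1]*y for x in(-.011,.011) for y in(-.018,.018)]
  print(b,np.round(proj(w,P)).tolist(),np.round(proj(c,P)).tolist())
E
python3 - <<'E'
import cv2
a=cv2.imread('pics/w4.png')[180:340,220:420];cv2.imwrite('pics/w4c.png',cv2.resize(a,None,fx=4,fy=4,interpolation=cv2.INTER_CUBIC))
E
```

```text
0.006 [[287.0, 246.0], [346.0, 246.0], [286.0, 212.0], [347.0, 212.0]] [[342.0, 241.0], [357.0, 243.0], [343.0, 236.0], [358.0, 237.0]]
0.015 [[286.0, 253.0], [347.0, 253.0], [284.0, 217.0], [349.0, 217.0]] [[342.0, 238.0], [358.0, 239.0], [343.0, 233.0], [358.0, 234.0]]
0.025 [[284.0, 261.0], [349.0, 261.0], [283.0, 224.0], [350.0, 224.0]] [[342.0, 234.0], [358.0, 236.0], [344.0, 229.0], [359.0, 231.0]]
0.03 [[283.0, 266.0], [350.0, 266.0], [281.0, 228.0], [351.0, 228.0]] [[343.0, 232.0], [358.0, 234.0], [344.0, 227.0], [359.0, 229.0]]
0.035 [[282.0, 271.0], [351.0, 271.0], [280.0, 232.0], [352.0, 232.0]] [[343.0, 231.0], [358.0, 232.0], [344.0, 226.0], [359.0, 227.0]]
```

View pics/w4c.png

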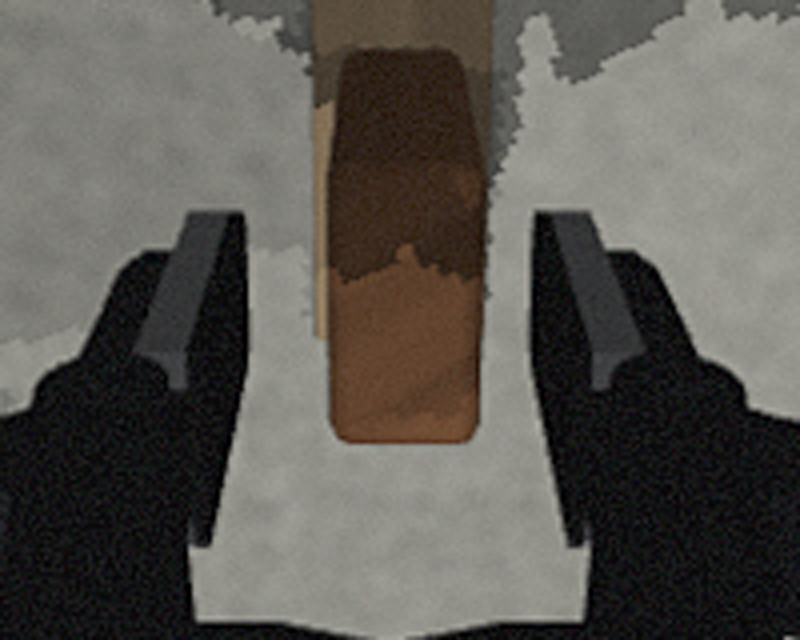

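The fingertip corners match tips about 30 mm behind the stated TCP; about 7 was expected at this opening. Lowering by 18 mm clears the blade under either reading, so I'll lower in small steps and watch the force.

Request:
{"name": "step_arm", "arguments": {"targets": "0 0 6 0 0 0; 0 0 12 0 0 0; 0 0 18 0 0 0; 0 0 18 0 0 0"}}

```text
time_s: 4.28
eef_pos: [0.4621, -0.1282, 0.0064]
eef_rot: [-0.001, 0.838, 0.545, -0.0]
wrist_force: [0.4, 1.0, -0.6]
opening: 0.42
```

```bash
python3 - <<'E'
from h import *
st()
c=optics.camera("side");im=c["image"][:,:,::-1].copy()
w=optics.camera("wrist")
a=cv2.resize(im[190:270,310:390],(400,400),interpolation=cv2.INTER_CUBIC)
b=cv2.resize(w["image"][180:340,220:420,::-1],(400,400));cv2.imwrite("pics/s5.png",np.hstack([a,b]))
E
```

```text
4.28 tcp [ 462.1 -128.2    6.4] yaw 1.1527 z [-0.001  0.001 -1.   ] F [ 0.4  1.  -0.6] M [-0.07  0.07 -0.02] open 0.42 q [-0.52  0.25  1.97 -0.    0.92 -0.1 ]
```

View pics/s5.png

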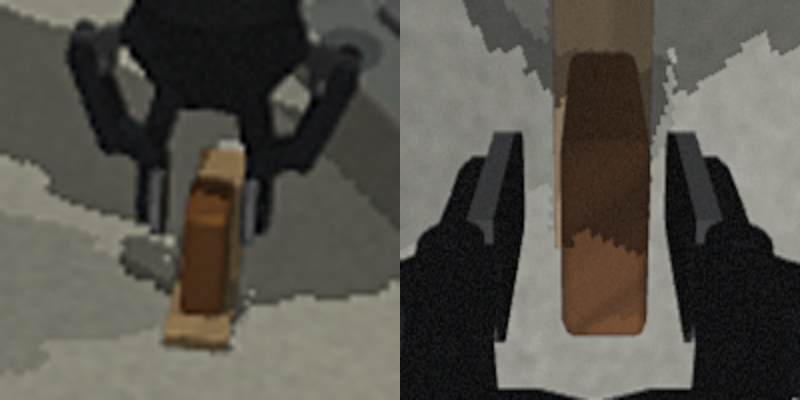

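The fingers now straddle the upper part of the grip, centred, and the force is near zero. Closing.

Request:
{"name": "step_arm", "arguments": {"targets": "0 0 0 0 0 0; 0 0 0 0 0 0; 0 0 0 0 0 0; 0 0 0 0 0 0; 0 0 0 0 0 0", "grip": 0}}

```text
time_s: 5.0
eef_pos: [0.463, -0.1287, 0.0074]
eef_rot: [0.0, 0.838, 0.545, 0.0]
wrist_force: [-0.1, -0.8, 2.2]
opening: 0.22
```

```bash
python3 - <<'E'
from h import *
st()
c=optics.camera("side");im=c["image"][:,:,::-1].copy()
w=optics.camera("wrist")
a=cv2.resize(im[190:270,310:390],(400,400),interpolation=cv2.INTER_CUBIC)
b=cv2.resize(w["image"][180:340,220:420,::-1],(400,400));cv2.imwrite("pics/s6.png",np.hstack([a,b]))
E
```

```text
5.0 tcp [ 463.  -128.7    7.4] yaw 1.1528 z [ 0. -0. -1.] F [-0.1 -0.8  2.2] M [-0.04  0.02  0.03] open 0.22 q [-0.52  0.25  1.97 -0.    0.92 -0.1 ]
```

View pics/s6.png

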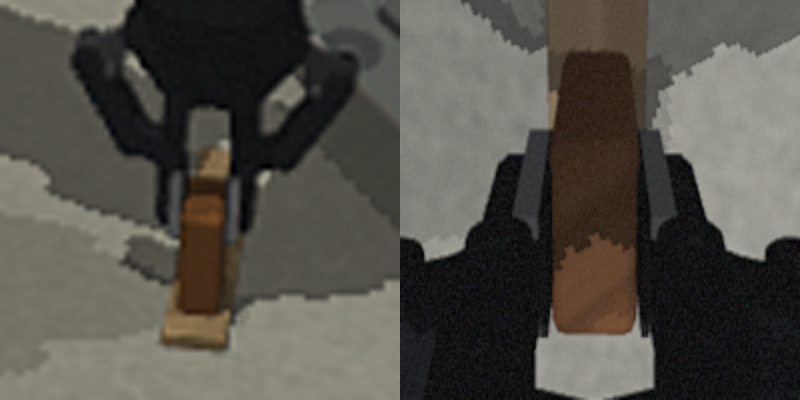

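The opening of 0.22 is about 19 mm, so the fingers are on the 20 mm grip. I'll lift a little and plan the swing to pre-entry: blade along shelf +x at shelf y = 15, tip 30 mm in front of the board.

```bash
python3 - <<'E'
from h import *
st();p=ctrl.get_obs()["eef_pos"]
t=sh2w(-208,15);print(t);row([*t,p[2]*1000+12],SY)
E
```

```text
5.1 tcp [ 463.  -128.7    7.4] yaw 1.1528 z [ 0. -0. -1.] F [ 0.1 -0.   2.2] M [-0.07 -0.03 -0.01] open 0.219 q [-0.52  0.25  1.97 -0.    0.92 -0.1 ]
[414.43108197   9.06713676]
row [ 106.2 -100.3  -12.1] [ 1.00e-03 -0.00e+00  1.03e+00]
```

Request:
{"name": "step_arm", "arguments": {"targets": "0 0 -4 0 0 0; 0 0 -8 0 0 0; 0 0 -12 0 0 0; 0 0 -12 0 0 0"}}

```text
time_s: 5.6
eef_pos: [0.463, -0.1287, 0.0196]
eef_rot: [0.0, 0.838, 0.545, 0.0]
wrist_force: [-0.1, 0.1, -0.3]
opening: 0.224
```

Request:
{"name": "step_arm", "arguments": {"targets": "15 -14 0 0 0 0.15; 30 -29 0 0 0 0.3; 45 -43 0 0 0 0.45; 60 -57 0 0 0 0.6; 75 -71 0 0 0 0.75; 90 -85 0 0 0 0.9; 106 -100 0 0 0 1.03; 106 -100 0 0 0 1.03"}}

```text
time_s: 6.6
eef_pos: [0.4136, 0.0099, 0.0189]
eef_rot: [-0.0, 0.998, 0.063, -0.0]
wrist_force: [-0.1, 0.2, -1.7]
opening: 0.217
```

Request:
{"name": "step_arm", "arguments": {"targets": "0 0 0 0 0 0; 0 0 0 0 0 0"}}

```text
time_s: 6.85
eef_pos: [0.4149, 0.0082, 0.0193]
eef_rot: [0.0, 0.998, 0.062, 0.0]
wrist_force: [1.0, -0.1, -1.3]
opening: 0.225
```

```bash
python3 - <<'E'
from h import *
st();print(w2sh(ctrl.get_obs()["eef_pos"][:2]*1000))
t=optics.camera("top");im=t["image"][:,:,::-1]
a=cv2.resize(im[105:215,250:400],(750,550),interpolation=cv2.INTER_CUBIC);cv2.imwrite("pics/t7.png",a)
c=optics.camera("side");im=c["image"][:,:,::-1]
cv2.imwrite("pics/s7.png",cv2.resize(im[150:250,280:440],(800,500),interpolation=cv2.INTER_CUBIC))
E
```

```text
6.85 tcp [414.9   8.2  19.3] yaw 0.1233 z [ 0. -0. -1.] F [ 1.  -0.1 -1.3] M [ 0.05  0.02 -0.04] open 0.225 q [-0.27  0.09  2.13 -0.    0.92  1.18]
[-207.65113539   14.12103911]
```

View pics/t7.png

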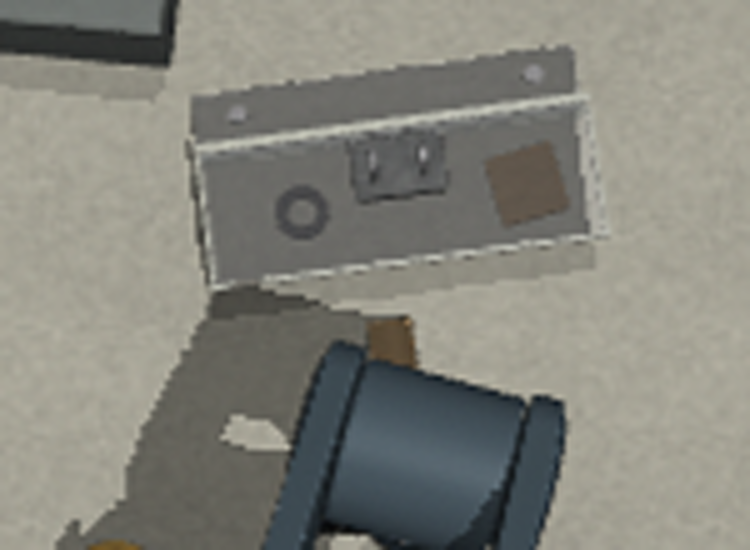

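View pics/s7.png

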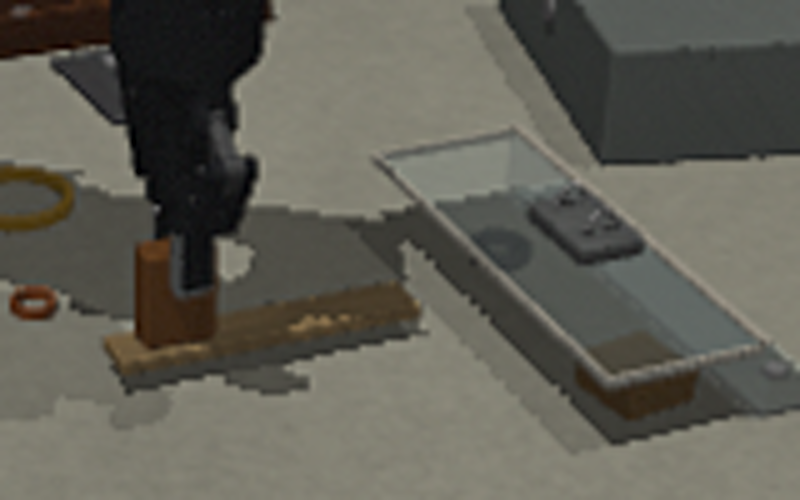

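The blade is held level about 12 mm up. The pads sit on the front half of the grip, which is fine. The tip is at about (327,168) in the top image, so I'll measure the tip offset and check for tilt.

```bash
python3 - <<'E'
from h import *
t=optics.camera("top");c=optics.camera("side");st()
f=lambda x,y,z:pt(t,250+x/5-.4,105+y/5-.4,z)[:2]*1000
for z in (.016,.02,.024):
  a=f(367,322,z);b=f(412,317,z);print(z,"tip sh",w2sh((a+b)/2),"w",np.linalg.norm(a-b))
# side view: blade lower right tip corner & rear; triangulate tip near corner
def tri(a,b):
    (p,d),(q,e)=ray(c,*a),ray(t,*b)
    s=np.linalg.lstsq(np.stack([d,-e],1),q-p,rcond=None)[0];x=p+d*s[0];y=q+e*s[1];return (x+y)/2*1000,np.linalg.norm(x-y)*1000
print(tri((280+421/5-.4,150+305/5-.4),(250+412/5-.4,105+317/5-.4)))
print(tri((280+390/5-.4,150+283/5-.4),(250+367/5-.4,105+322/5-.4)))
E
```

```text
7.05 tcp [414.6   8.5  19.2] yaw 0.1226 z [ 0. -0. -1.] F [-0.3 -1.2 -1.5] M [-0.   -0.06  0.03] open 0.216 q [-0.27  0.09  2.13 -0.    0.92  1.18]
0.016 tip sh [-77.40229866  15.63402386] w 29.792217859500834
0.02 tip sh [-78.07203036  15.74361847] w 29.711805087361494
0.024 tip sh [-78.74176205  15.85321308] w 29.63139231522216
(array([546.07647298,  10.70653775,  18.48532958]), np.float64(1.8188315890790951))
(array([541.26181088,  40.81379722,  15.86844392]), np.float64(2.200439263260377))
```

Request:
{"name": "step_arm", "arguments": {"targets": "0 0 5 0 0 0; 0 0 9 0 0 0; 0 0 9 0 0 0; 15 0 9 0 0 0; 30 0 9 0 0 0; 45 0 9 0 0 0; 60 0 9 0 0 0; 60 0 9 0 0 0"}}

```text
time_s: 8.05
eef_pos: [0.4754, 0.0163, 0.0103]
eef_rot: [0.0, 0.998, 0.062, 0.0]
wrist_force: [-0.3, 0.7, -0.5]
opening: 0.22
```

```bash
python3 - <<'E'
from h import *
st()
t=optics.camera("top");im=t["image"][:,:,::-1]
a=cv2.resize(im[105:185,270:390],(600,400),interpolation=cv2.INTER_CUBIC)
c=optics.camera("side");im=c["image"][:,:,::-1]
cv2.imwrite("pics/s8.png",np.vstack([a[:300],cv2.resize(im[170:230,320:440],(600,300),interpolation=cv2.INTER_CUBIC)]))
E
```

```text
8.05 tcp [475.4  16.3  10.3] yaw 0.1233 z [ 0.001 -0.    -1.   ] F [-0.3  0.7 -0.5] M [0.03 0.01 0.05] open 0.22 q [-0.22  0.23  1.98 -0.    0.93  1.23]
```

View pics/s8.png

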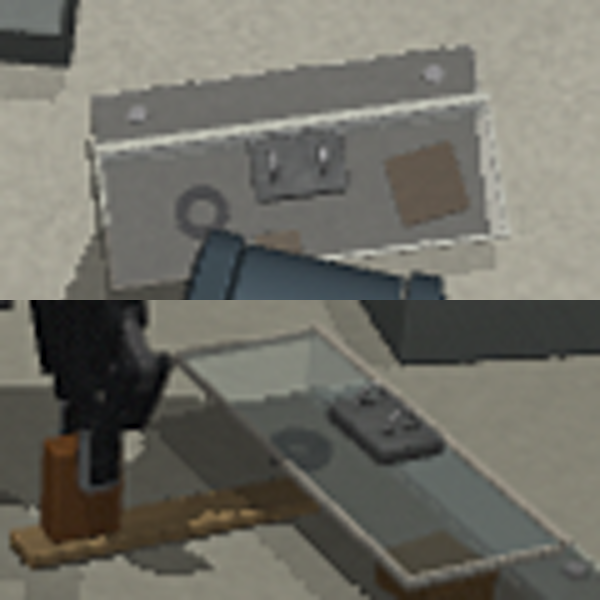

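The tip is under the board, to the right of the hoop and clear of the box, with no contact force. I'll go on to tip x ≈ +32.

Request:
{"name": "step_arm", "arguments": {"targets": "15 0 0 0 0 0; 30 0 0 0 0 0; 42 0 0 0 0 0; 50 0 0 0 0 0; 50 0 0 0 0 0"}}

```text
time_s: 8.78
eef_pos: [0.524, 0.0224, 0.0101]
eef_rot: [0.0, 0.998, 0.061, 0.0]
wrist_force: [0.7, 0.5, -1.3]
opening: 0.22
```

```bash
python3 - <<'E'
from h import *
st();print(w2sh(ctrl.get_obs()["eef_pos"][:2]*1000))
c=optics.camera("side");im=c["image"][:,:,::-1]
cv2.imwrite("pics/s9.png",cv2.resize(im[160:240,320:440],(750,500),interpolation=cv2.INTER_CUBIC))
E
```

```text
8.78 tcp [524.   22.4  10.1] yaw 0.123 z [ 0. -0. -1.] F [ 0.7  0.5 -1.3] M [-0.06  0.02  0.03] open 0.22 q [-0.18  0.32  1.86 -0.    0.96  1.26]
[-97.61116657  14.79759723]
```

View pics/s9.png

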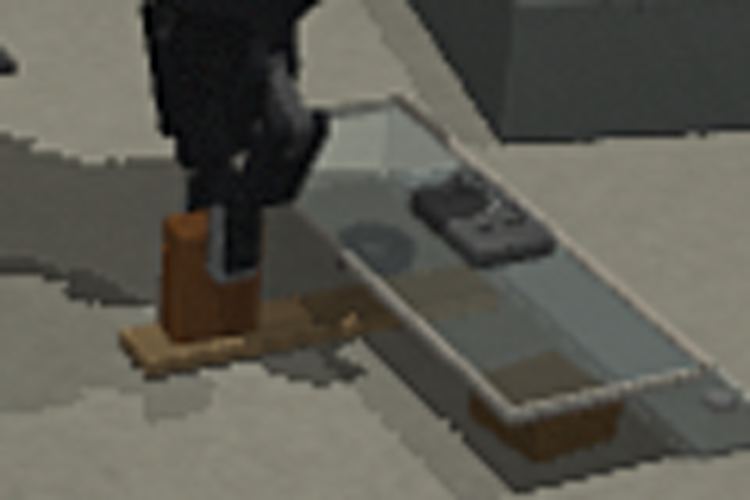

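The blade now reaches past the hoop. Sweeping to the left end, which is shelf +y or tool −y.

Request:
{"name": "step_arm", "arguments": {"targets": "0 -8 0 0 0 0; 0 -16 0 0 0 0; 0 -24 0 0 0 0; 0 -32 0 0 0 0; 0 -40 0 0 0 0; 0 -48 0 0 0 0; 0 -56 0 0 0 0; 0 -64 0 0 0 0"}}

```text
time_s: 9.82
eef_pos: [0.5157, 0.0864, 0.0102]
eef_rot: [-0.0, 0.998, 0.061, -0.0]
wrist_force: [1.0, 0.7, -0.1]
opening: 0.221
```

```bash
python3 - <<'E'
from h import *
st();print(w2sh(ctrl.get_obs()["eef_pos"][:2]*1000))
t=optics.camera("top");im=t["image"][:,:,::-1]
a=cv2.resize(im[105:185,260:380],(600,400),interpolation=cv2.INTER_CUBIC)
c=optics.camera("side");im=c["image"][:,:,::-1]
cv2.imwrite("pics/s10.png",np.vstack([a[:300],cv2.resize(im[170:230,320:440],(600,300),interpolation=cv2.INTER_CUBIC)]))
E
```

```text
9.82 tcp [515.7  86.4  10.2] yaw 0.1228 z [-0.  0. -1.] F [ 1.   0.7 -0.1] M [-0.05  0.   -0.05] open 0.221 q [-0.06  0.32  1.86  0.    0.96  1.39]
[-98.04618177  79.3715224 ]
```

View pics/s10.png

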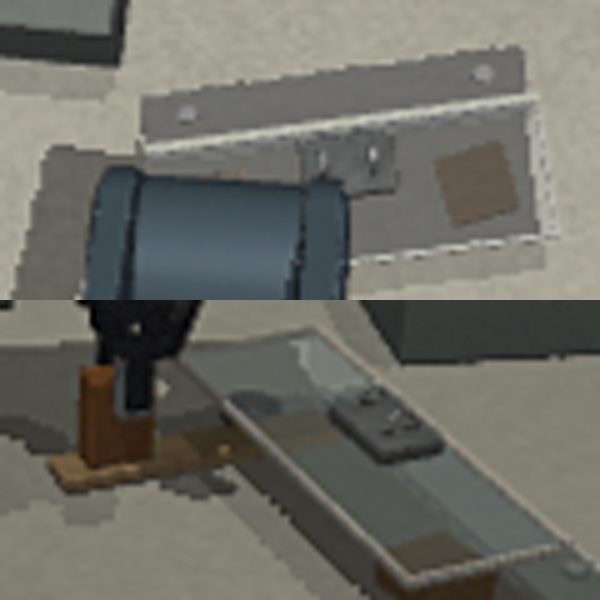

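The hoop is being carried ahead of the blade: in the side view it is just beyond the blade's left edge. The box hasn't moved. I'll sweep the remaining ~58 mm.

Request:
{"name": "step_arm", "arguments": {"targets": "0 -8 0 0 0 0; 0 -16 0 0 0 0; 0 -24 0 0 0 0; 0 -32 0 0 0 0; 0 -40 0 0 0 0; 0 -48 0 0 0 0; 0 -55 0 0 0 0; 0 -60 0 0 0 0"}}

```text
time_s: 10.92
eef_pos: [0.5083, 0.1459, 0.0101]
eef_rot: [0.0, 0.998, 0.061, -0.0]
wrist_force: [0.2, 0.1, -0.6]
opening: 0.224
```

```bash
python3 - <<'E'
from h import *
st();print(w2sh(ctrl.get_obs()["eef_pos"][:2]*1000))
t=optics.camera("top");im=t["image"][:,:,::-1]
a=cv2.resize(im[105:185,240:360],(600,400),interpolation=cv2.INTER_CUBIC)
c=optics.camera("side");im=c["image"][:,:,::-1]
cv2.imwrite("pics/s11.png",np.vstack([a[:300],cv2.resize(im[160:220,320:440],(600,300),interpolation=cv2.INTER_CUBIC)]))
w=optics.camera("wrist");cv2.imwrite("pics/w11.png",w["image"][:,:,::-1])
E
```

```text
10.93 tcp [508.3 145.9  10.1] yaw 0.123 z [-0. -0. -1.] F [ 0.2  0.1 -0.6] M [-0.   -0.03 -0.  ] open 0.224 q [ 0.05  0.33  1.85 -0.    0.96  1.5 ]
[-98.0694509  139.30535805]
```

View pics/s11.png

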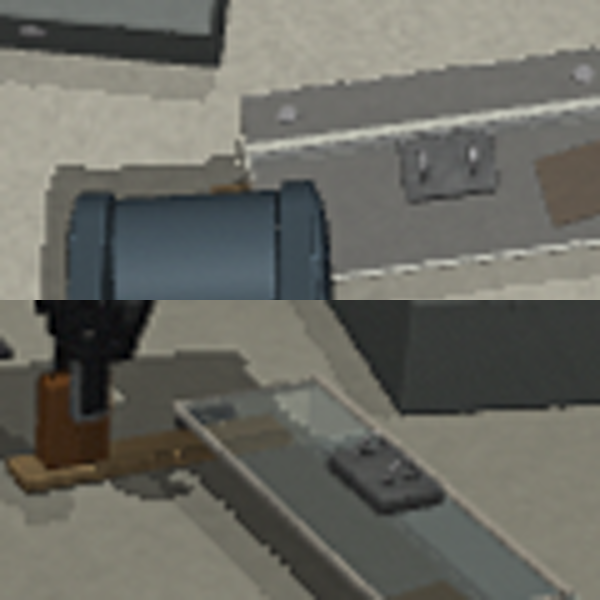

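View pics/w11.png

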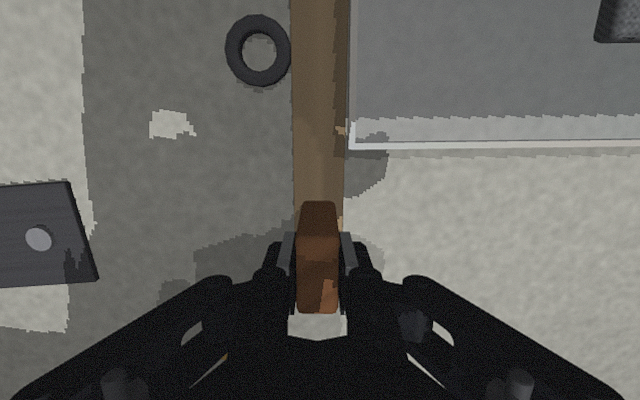

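The wrist view shows the hoop at (258,50), wholly beyond the board's end (edge at column 348) and lying flat against the blade. Measuring it.

```bash
python3 - <<'E'
from h import *
w=optics.camera("wrist");st()
for n,u,v,z in [("hoop",258,50,.01),("hoopL",225,50,.01),("hoopR",291,50,.01),("corner",349,148,.045),("card",66,182,.003)]: print(n,w2sh(pt(w,u,v,z)[:2]*1000))
E
```

```text
11.12 tcp [508.4 145.5  10.1] yaw 0.123 z [-0. -0. -1.] F [-0.4 -0.8 -0.3] M [-0.   -0.03  0.01] open 0.218 q [ 0.05  0.33  1.85 -0.    0.96  1.5 ]
hoop [  1.12278179 171.0261309 ]
hoopL [  1.11832572 188.45312869]
hoopR [  1.12723762 153.60005573]
corner [-45.66655202 125.10267284]
card [-72.58444817 294.92041002]
```

```bash
python3 - <<'E'
from h import *
t=optics.camera("top")
for n,u,v in [("bangle",272,223),("bangleR",283,223),("bangletop",272,211),("ring",309,228),("ringtop",309,224)]: print(n,w2sh(pt(t,u,v,.003)[:2]*1000))
E
```

```text
bangle [-232.56137481  218.65520233]
bangleR [-236.97036088  182.7021324 ]
bangletop [-193.24440781  214.24132541]
ring [-263.66264678   99.79646171]
ringtop [-250.6370107    98.23139901]
```

Request:
{"name": "step_arm", "arguments": {"targets": "0 5 0 0 0 0; -10 5 0 0 0 0; -25 5 0 0 0 0; -42 5 0 0 0 0; -60 5 0 0 0 0; -78 5 0 0 0 0; -93 5 0 0 0 0; -93 5 0 0 0 0"}}

```text
time_s: 12.18
eef_pos: [0.4154, 0.129, 0.01]
eef_rot: [-0.0, 0.998, 0.061, -0.0]
wrist_force: [1.0, 1.0, -1.3]
opening: 0.221
```

The tip is now about 16 mm in front of the board. The patch below is free: the ring's edge is at x −250, behind the blade's rear at −231. Setting down.

Request:
{"name": "step_arm", "arguments": {"targets": "0 0 1 0 0 0; 0 0 2 0 0 0; 0 0 3 0 0 0; 0 0 3 0 0 0"}}

```text
time_s: 12.68
eef_pos: [0.4173, 0.1291, 0.0074]
eef_rot: [0.0, 0.998, 0.061, 0.0]
wrist_force: [0.2, -0.7, 2.6]
opening: 0.218
```

Request:
{"name": "step_arm", "arguments": {"targets": "0 0 0 0 0 0; 0 0 0 0 0 0; 0 0 0 0 0 0; 0 0 0 0 0 0", "grip": 55}}

```text
time_s: 13.18
eef_pos: [0.4167, 0.1291, 0.0071]
eef_rot: [0.0, 0.998, 0.061, -0.0]
wrist_force: [0.0, -0.2, -0.2]
opening: 0.55
```

```bash
python3 - <<'E'
from h import *
st()
c=optics.camera("side");im=c["image"][:,:,::-1]
w=optics.camera("wrist")
cv2.imwrite("pics/s12.png",np.vstack([cv2.resize(im[170:230,290:410],(600,300),interpolation=cv2.INTER_CUBIC),cv2.resize(w["image"][:,:,::-1],(480,300))[:,:].copy() if 0 else cv2.copyMakeBorder(cv2.resize(w["image"][:,:,::-1],(480,300)),0,0,0,120,0)]))
E
```

```text
13.18 tcp [416.7 129.1   7.1] yaw 0.1228 z [-0. -0. -1.] F [ 0.  -0.2 -0.2] M [-0.01 -0.01  0.  ] open 0.55 q [ 0.03  0.16  2.08 -0.    0.9   1.47]
```

View pics/s12.png

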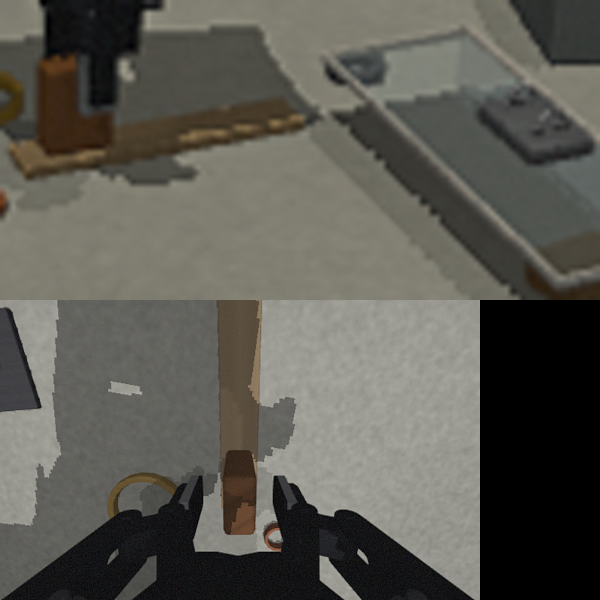

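The reacher is released and standing flat, and the fingers are clear of it. Raising straight up and then back.

Request:
{"name": "step_arm", "arguments": {"targets": "0 0 -15 0 0 0; 0 0 -35 0 0 0; 0 0 -60 0 0 0; 0 0 -90 0 0 0; 0 0 -120 0 0 0; 0 0 -150 0 0 0; 0 0 -180 0 0 0; 0 0 -180 0 0 0"}}

```text
time_s: 14.28
eef_pos: [0.4186, 0.1292, 0.1906]
eef_rot: [0.0, 0.998, 0.061, 0.003]
wrist_force: [0.3, -0.5, -0.8]
opening: 0.55
```

Request:
{"name": "step_arm", "arguments": {"targets": "0 40 0 0 0 0; 0 80 0 0 0 0; 0 125 0 0 0 0; 0 170 0 0 0 0; 0 215 0 0 0 0; 0 250 0 0 0 0; 0 260 0 0 0 0; 0 260 0 0 0 0"}}

```text
time_s: 15.28
eef_pos: [0.4481, -0.1287, 0.1866]
eef_rot: [-0.001, 0.998, 0.061, -0.0]
wrist_force: [0.5, 0.2, 0.1]
opening: 0.551
```

```bash
python3 - <<'E'
from h import *
st()
t=optics.camera("top");im=t["image"][:,:,::-1]
cv2.imwrite("pics/t13.png",cv2.resize(im[105:225,240:400],(800,600),interpolation=cv2.INTER_CUBIC))
c=optics.camera("side");im=c["image"][:,:,::-1]
cv2.imwrite("pics/s13.png",cv2.resize(im[150:250,280:440],(800,500),interpolation=cv2.INTER_CUBIC))
E
```

```text
15.28 tcp [ 448.1 -128.7  186.6] yaw 0.1217 z [-0.001  0.001 -1.   ] F [0.5 0.2 0.1] M [ 0.02  0.03 -0.04] open 0.551 q [-0.54 -0.06  1.88  0.    1.32  0.91]
```

View pics/t13.png

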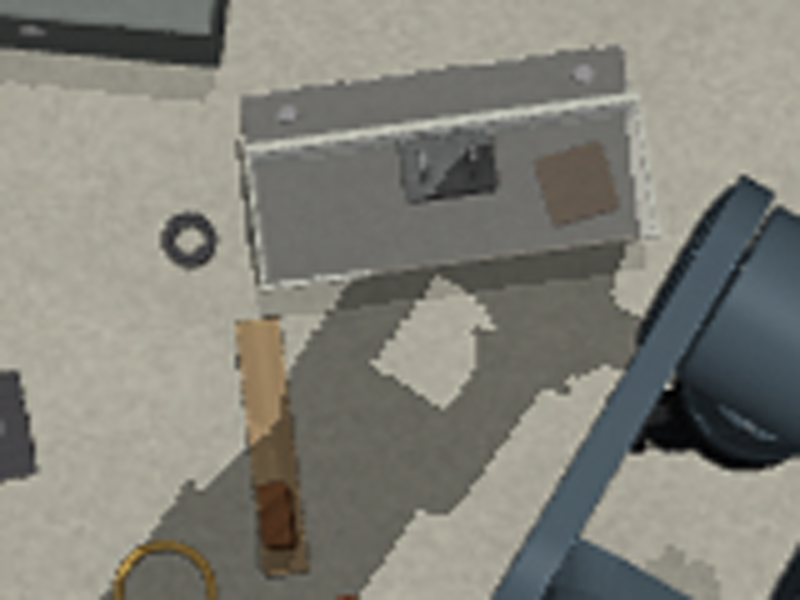

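View pics/s13.png

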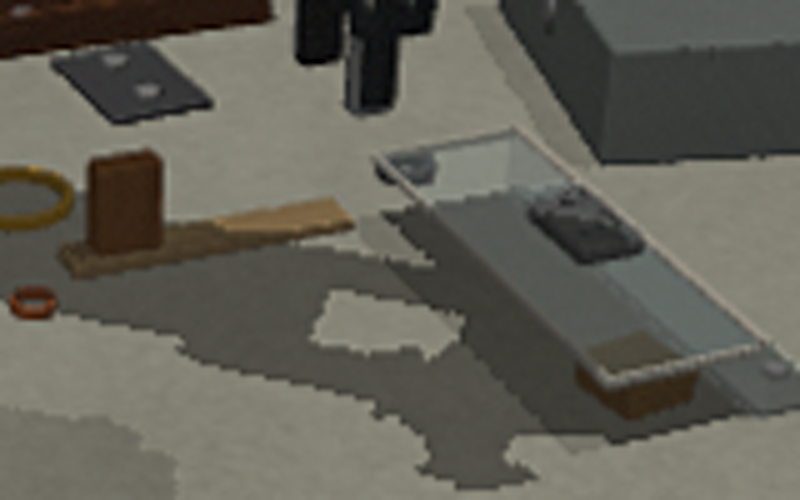

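The final views show the hoop at top-crop (189,240), outside the left end. The reacher lies flat with its tip at (260,320), in front of the board, and the box at (578,183) looks unmoved. One last measurement before handing in.

```bash
python3 - <<'E'
from h import *
t=optics.camera("top");f=lambda x,y,z:w2sh(pt(t,240+x/5-.4,105+y/5-.4,z)[:2]*1000)
h=f(189,240,.01);print("hoop",h,np.linalg.norm(h),"tip",f(260,320,.008),"box",f(578,183,.02));st()
from bench import ticket
print(ticket.hand_in())
E
```

```text
hoop [ -2.79013269 173.97056502] 173.99293759847174 tip [-61.67997982 133.43927973] box [  0.99835903 -86.08350922]
15.43 tcp [ 448.3 -127.7  187. ] yaw 0.1241 z [-0.     0.001 -1.   ] F [ 0.5  0.2 -0. ] M [ 0.02 -0.01  0.01] open 0.549 q [-0.53 -0.06  1.88  0.    1.32  0.91]
the job is handed in; nothing more can be done
None
```

I swept the hoop out past the left end of the shelf with the smallest reacher (170 mm), set the reacher down in front of the shelf, and handed in at about 15.4 s. The hand-in gave no verdict.

**Final checks (shelf frame, from the last top picture):**

| Thing | Measured | Needed |
|---|---|---|
| Hoop centre | y ≈ +174 mm, 174 mm from the shelf's origin | beyond 148 mm, within 320 mm |
| Reacher tip | x ≈ −62 mm | in front of −45 mm |
| Box | about 0.5 mm from its first measured position | within 15 mm |

In the pictures both the hoop and the reacher lie flat. The arm is raised clear of everything, and every wrist force reading stayed under about 3 N. The gripper never came near the hoop.

**What disagreed:**
- **Fingertips:** the camera views put them about 24 mm higher than the stated TCP. I lowered the arm another 18 mm before gripping, and the grip held.
- **Grip position:** the pads sat about 8 mm forward of the grip's centre.
- **Shelf length:** the board measured about 255 mm instead of 260, and its corner was about 5 mm short in the wrist view. The hoop's margin (about 26 mm) is much larger than that.

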